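Put the column spanner away in its tray and cover it

ROBOT

A 6-joint arm with a two-finger parallel gripper is mounted at the origin on the work surface. World frame = base frame: x ahead of the robot, y to its left, z up, the work surface at z = 0. Lengths are in m, angles in rad, forces in N, time in s.
With the tool pointing down it reaches from about 0.35 to 0.85 m from the base axis. Payload 8.1 kg.
Tool frame: the origin (TCP) lies between the finger pads; the fingertips stand 14 mm ahead of it and the grasp point (between the pads) lies 5 mm behind it; z points along the fingers, y is the direction in which the jaws open and shut (so a half turn about z gives the same grasp; the last joint's range is limited). The gripper opens to 85 mm and grips with 20 to 120 N. Pads are 22 mm wide; open, the fingers measure 114 mm over their backs; the gripper's body (76 mm by 85 mm) begins 54 mm behind the grasp point. The pads swing forward as they close: fully open they stand 13 mm farther back than shut.
Start: joints at [1.14, 0.13, 1.488, -0, 1.523, -0.085], TCP at [0.203, 0.564, 0.245] pointing down, gripper open.
Joint ranges: [-2.96, 2.96], [-0.89, 2.26], [0.02, 2.5], [-1.34, 4.48], [0, 2.73], [-2.66, 2.66]. Speed limits (rad/s): [2.39, 2.39, 2.79, 3.14, 3.14, 3.14].

INTERFACE

Orientations are given as a unit quaternion [w, x, y, z].
In Python, from plant import env gives the robot as it stands.
- The arm moves only by the tool drive_tool, never from a script. Its argument "motion" is a list of rows, each a list of 5 numbers: the shift along the world's x, y, z in cm, then the turn about the world's z in degrees, then the opening, from 0 (shut) to 1 (fully open). A call has 1 to 8 rows; each row shifts and turns the commanded pose from where the row before left it; what a row does not reach is not made up. A row lasts 1/12 s, in which the tool goes at most 41.7 mm and 7.16 degrees, less where a joint would pass 70% of its speed; a pose out of reach is approached as far as the arm can. A call with a gripper value outside its range is refused whole. The fingers move at their own pace and stop on an object; "force" is the grip in N (left out, the last holds). Time passes only in rows, so rows that do not move let the fingers close. It gives the time, the measured TCP pose, the force and the opening at its end, in the units of the state.
- env.get_obs(): the state, without advancing time (a new reading comes with each control period).
- env.snapshot(name): name is "scene" or "top"; returns the picture (384x512x3 uint8, red, green, blue); there is no depth.
- env.get_calibration(name): a dict with "vfov" (degrees; the focal length in pixels is half the picture's height over the tangent of half this angle, whatever the lens; pixels are square), "cx", "cy" (the principal point, pixels), "D" ([k1, k2, p1, p2, k3] as OpenCV has them; the pictures are not rectified), "eye" and "orientation" of the camera in the world. Camera axes: x right, y up, looking along -z (the intrinsics and any distortion apply to the point x, -y, -z); pixel columns grow to the right and rows downward; lengths in m; the calibration is good to about 2 mm. A picture is of the moment at which its call begins. get_calibration takes no time and is no camera call.
- env.close_job(): hands the job in, once; it reports no verdict.
The state is a dict: "time_s": time; "q": joint angles; "dq": joint speeds; "tau": joint torques, N m; "tcp_pos": TCP position; "tcp_rot": TCP orientation; "ft_force": force on the tool from outside, world axes, zero at the start; "ft_torque": the same for the moment, N m; "opening": opening from 0.0 (shut) to 1.0 (fully open).
Only numpy, scipy, OpenCV 4.12 (cv2) and the standard library are available. Lean on these libraries where they do the work, as an engineer would, in place of code of your own. Each camera call takes 0.05 s, during which the arm holds its last target. There are 200 camera calls.

TASK

Put the orange-handled spanner away: take it from the rack where it stands on edge, lay it down flat on the open bench and let go of it. Then take it again across the handle and lay it fully home in the shaped pocket of the tray, jaw at the wide end, and finally set the loose white cover on the tray so that it sits seated and level. Set both down gently, without dropping them, and leave the jar, the beaker and the tin where they are.

Things in the scene. Friction and masses are not known exactly. Their poses are not given: they have to be found in the camera images.
- spanner: Flat open-ended spanner 130 long, 10 thick, 120 g, alike on both faces. Origin at its middle, near the centre of mass. x = towards the jaw, y = across the width, z = through the thickness. Orange handle x -65 to 31, 22 wide; steel head x 31 to 65, 34 wide. Starts on edge in the rack (y upright). Flat on the bench its origin is 5 high; stood on edge there it stays up until pushed over.
- spanner_jaw (a point): Point on the spanner's long axis 47 mm from its origin towards the jaw, at the root of the 14 wide jaw gap.
- rack: Grey rack fixed to the bench. Origin on the bench under the spanner's middle, x = towards its jaw. Base x -66 to 46, 50 wide, 6 high; forks 10 thick at x -43 and 22, 29 wide, 34 high, with slots 13 wide, slot floor 20 high. The handle rests in them, centre line 31 high, upper edge 42; between the forks (x -38 to 17) both its faces are free for fingers. Open bench: x 390-510, |y|<100.
- tray: Aluminium tray fixed to the bench, 147 (x) by 108, rim 26 high, inside 135 by 96, floor 4 high. Origin centre of underside, x towards the pocket's wide end, z up. Blue corner blocks, tops 16 high, leave a spanner-shaped pocket along x: 25.5 wide for x -67.5 to -37 (handle), 37.5 wide for x 29 to 67.5 (jaw); between, open to the full 96, so fingers can go down beside the handle.
- tray_pocket (a point): Where the spanner's origin comes to lie when it is home in the pocket: tray centre, 9 above the tray's underside; axes as the tray's, so the spanner's x points along x.
- cover: Loose white cover, 180 g. Origin centre of underside, z up. Below, a plug 130 (x) by 91, 5 deep, on which it stands and which goes inside the tray's rim; above it a plate 147 by 108, height 5 to 9, that rests on the rim; on top a centred black bar handle 60 (x) by 14, height 9 to 33. Seated, its origin is 21 above the tray's; either way round is right.
- vial_jar: Bystander: amber jar with white cap, 52 diameter, 75 high; origin at the centre of its underside.
- beaker: Bystander: white beaker, 56 diameter, 70 high; origin at the centre of its underside.
- septa_tin: Bystander: green tin, 60 diameter, 50 high; origin at the centre of its underside.
There are look-alikes about, which are no part of the job. Leave any green or red look-alike of the cover alone.

How it is judged:
By the outcome, as a careful person would: the job done as asked, in the order asked, and still so for the second after the job is handed in, with the robot touching nothing.
It also fails if it takes over 72 s, if anything falls off the work surface, if the arm or the gripper's body presses on something with over 40 N, if the wrist force passes 120 N, or if a joint passes its speed limit or range.

## Working session

There is one attempt and no reset: what is moved stays moved. The work goes in short steps, Python scripts to look and compute and a tool call to move; the robot and the scene stay as the last step left them, time stands still between calls to the robot, and variables do not carry over. Pictures are saved under pics/ and viewed, about 8 in all and at most 12, crops included, and the job is handed in when it is done.

Besides the shell and the picture viewer there is one more tool, called as name(argument=value, ...) on one line, values as JSON. drive_tool: Moves the arm, as the interface text tells. Its arguments: {"type":"object","properties":{"motion":{"type":"array"},"force":{"type":"number"}},"required":["motion"]}

```bash
mkdir -p pics; ls
cat > h.py <<'E'
import numpy as np, cv2
from plant import env
from scipy.spatial.transform import Rotation as R
def cam(name):
    c=env.get_calibration(name); f=192/np.tan(np.radians(c["vfov"])/2)
    K=np.array([[f,0,c["cx"]],[0,f,c["cy"]],[0,0,1.]])
    o=np.array(c["orientation"]); M=o if o.shape==(3,3) else R.from_quat(o[[1,2,3,0]]).as_matrix()
    return K,np.array(c["D"],float),np.array(c["eye"]),M@np.diag([1,-1,-1.])
def px2w(name,uv,z):
    K,D,e,M=cam(name); p=cv2.undistortPoints(np.array(uv,float).reshape(-1,1,2),K,D).reshape(-1,2)
    d=np.c_[p,np.ones(len(p))]@M.T
    z=np.broadcast_to(z,len(p)); return e+d*((z-e[2])/d[:,2])[:,None]
def w2px(name,P):
    K,D,e,M=cam(name); q=(np.array(P,float).reshape(-1,3)-e)@M
    return cv2.projectPoints(q,np.zeros(3),np.zeros(3),K,D)[0].reshape(-1,2)
def snap(name,fn,crop=None,s=1):
    im=env.snapshot(name)[:,:,::-1]
    if crop: x0,y0,x1,y1=crop; im=im[y0:y1,x0:x1]
    im=cv2.resize(im,None,fx=s,fy=s,interpolation=cv2.INTER_CUBIC); cv2.imwrite("pics/"+fn,im)
E
python3 - <<'E'
from h import *
for n in("top","scene"): print(n,env.get_calibration(n))
a=env.snapshot("top")[:,:,::-1];b=env.snapshot("scene")[:,:,::-1]
cv2.imwrite("pics/t0.png",a);cv2.imwrite("pics/s0.png",b)
cv2.imwrite("pics/t1.png",cv2.resize(a,(800,600),interpolation=cv2.INTER_CUBIC))
print(env.get_obs())
E
```

```text
pics
top {'vfov': 46.55652066665408, 'cx': 253.61242963387187, 'cy': 183.58574530591986, 'D': array([0.03505368, 0.        , 0.        , 0.        , 0.        ]), 'eye': array([0.43674444, 0.05880364, 1.31200506]), 'orientation': array([ 0.71178714,  0.03214535, -0.03923807, -0.70056128])}
scene {'vfov': 47.345067185989215, 'cx': 255.7175717859041, 'cy': 192.9584985419634, 'D': array([-0.10084308,  0.        ,  0.        ,  0.        ,  0.        ]), 'eye': array([0.92579864, 0.60381753, 1.21574248]), 'orientation': array([0.27394428, 0.07862758, 0.25142072, 0.92496479])}
{'time_s': 0.1, 'q': array([ 1.13959437e+00,  1.31141039e-01,  1.48917241e+00,  2.29966479e-05,
        1.52301605e+00, -8.53909752e-02]), 'dq': array([ 0.00025845, -0.00085316, -0.00345865,  0.00024715, -0.00024316,
        0.00038895]), 'tau': array([ 1.68716055e-03, -5.70947599e+01, -5.01943409e+01, -1.19499759e-04,
        8.10132769e-03,  3.22888877e-05]), 'tcp_pos': array([0.20314074, 0.56405492, 0.24431511]), 'tcp_rot': array([-2.32929293e-04,  1.72045726e-01,  9.85088582e-01, -8.36684148e-04]), 'ft_force': array([0.39543738, 0.54843231, 0.48595767]), 'ft_torque': array([-0.00194417, -0.00014746,  0.03694103]), 'opening': 1.0018494059049108}
```

View pics/t1.png

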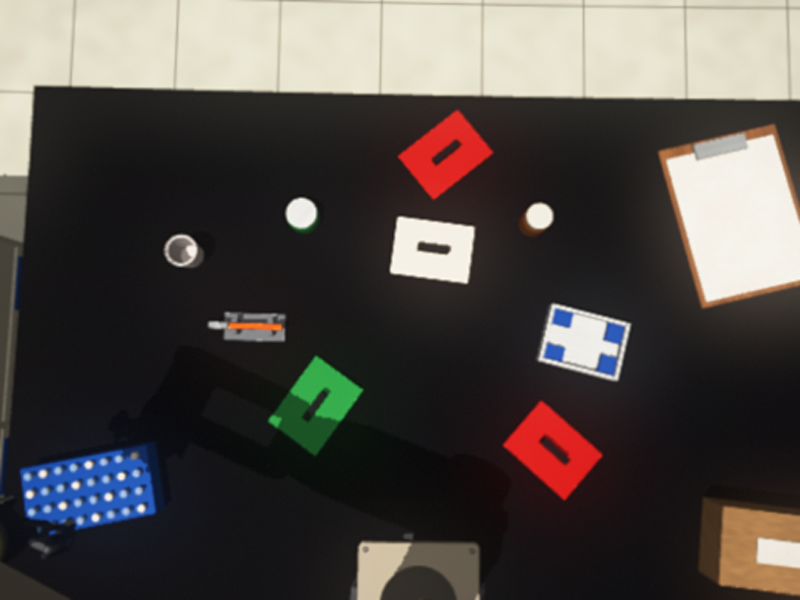

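View pics/s0.png

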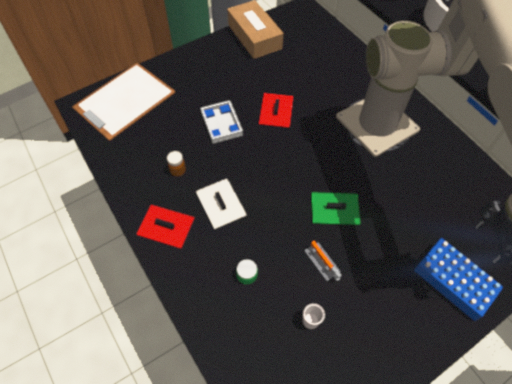

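The only white plate with a black bar is the cover: top view (432,249) and scene (221,203). The red ones (445,154; 552,450 top) and the green one (316,405) are look-alikes. The clipboard has no bar, so it isn't the cover. The spanner is at (250,326) in the top view, jaw to the left, and the tray is at (585,342). Next I'll confirm these in one enlarged crop.

Run:
```python
from h import *
a=cv2.imread("pics/t0.png");b=cv2.imread("pics/s0.png")
c=lambda im,x,y:cv2.resize(im[y:y+60,x:x+80],(400,300),interpolation=cv2.INTER_CUBIC)
cv2.imwrite("pics/m0.png",np.vstack([np.hstack([c(a,120,178),c(a,334,189)]),np.hstack([c(a,237,130),c(b,285,225)])]))
```

```text
(no output)
```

View pics/m0.png

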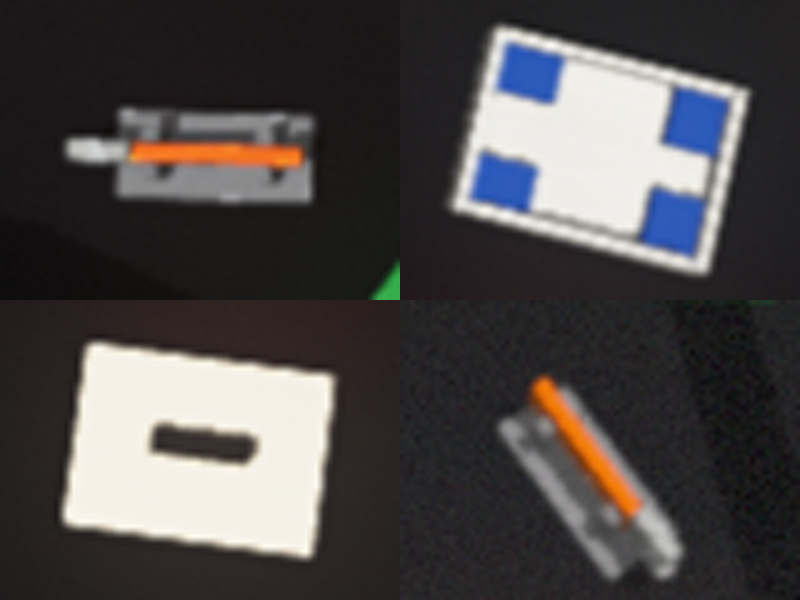

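The crop shows the spanner in the rack (orange 130–302, ~155 in tile 1), jaw to the left. The tray's wide gap is at its left end (34 mm against about 25 on the right). The cover is upright with its bar on top.

```bash
cat >> h.py <<'E'
def quadfit(mask,name,z):
    cs=cv2.findContours(mask.astype(np.uint8),cv2.RETR_EXTERNAL,cv2.CHAIN_APPROX_NONE)[0]
    c=max(cs,key=cv2.contourArea).reshape(-1,2)
    P=px2w(name,c,z)[:,:2]*1000
    r=cv2.minAreaRect(P.astype(np.float32)); return r
E
python3 - <<'E'
from h import *
a=cv2.imread("pics/t0.png").astype(int);b=cv2.imread("pics/s0.png").astype(int)
def win(m,x0,y0,x1,y1):
    o=np.zeros_like(m);o[y0:y1,x0:x1]=m[y0:y1,x0:x1];return o
for n,im,ws in(("top",a,[(242,130,310,188),(336,188,412,248),(125,185,200,225)]),("scene",b,[(190,175,250,232),(195,95,246,145),(300,235,345,285)])):
    wh=im.min(2)>120; notblk=im.max(2)>110; org=(im[:,:,2]>140)&(im[:,:,0]<90)
    print(n,"cover",quadfit(win(wh,*ws[0]),n,.009))
    print(n,"tray",quadfit(win(notblk,*ws[1]),n,.026))
    print(n,"handle",quadfit(win(org,*ws[2]),n,.042))
T=lambda u,v,ox,oy:((u+.5)/5-.5+ox,(v+.5)/5-.5+oy)
print("cover",px2w("top",[T(88,344,237,70),T(333,375,237,70),T(312,557,237,70),T(65,525,237,70)],.009))
print("tray",px2w("top",[T(496,27,254,189),T(749,90,254,189),T(707,273,254,189),T(452,210,254,189)],.026))
print("hand",px2w("top",[T(131,152.5,120,178),T(301,157,120,178)],.042))
print("barends",px2w("top",[T(150,438,237,70),T(257,449,237,70)],.033))
print("by",px2w("top",np.array([[540,216],[301,212],[181,249],[316,405],[445,154]])*.64,[.075,.05,.07,.009,.009]))
E
```

```text
top cover ((641.0764770507812, -19.783523559570312), (148.71202087402344, 110.23677062988281), 83.2301025390625)
top tray ((472.2210693359375, -299.3743896484375), (151.22457885742188, 111.9406967163086), 76.2787094116211)
top handle ((490.2746276855469, 302.6661071777344), (96.28260040283203, 11.806126594543457), 88.88668823242188)
scene cover ((641.7249145507812, -18.85594940185547), (152.43069458007812, 112.15018463134766), 83.22439575195312)
scene tray ((474.7052917480469, -292.57476806640625), (169.9915313720703, 114.79461669921875), 75.83946990966797)
scene handle ((492.2494812011719, 303.94818115234375), (97.36116790771484, 14.020840644836426), 87.22012329101562)
cover [[ 0.70352947  0.04705782  0.009     ]
 [ 0.68738247 -0.09837646  0.009     ]
 [ 0.57872509 -0.08651912  0.009     ]
 [ 0.59525483  0.05893796  0.009     ]]
tray [[ 0.54162338 -0.24036255  0.026     ]
 [ 0.50764478 -0.38554835  0.026     ]
 [ 0.40270547 -0.35950196  0.026     ]
 [ 0.43596959 -0.21431012  0.026     ]]
hand [[0.49077687 0.35118269 0.042     ]
 [0.48967175 0.25523963 0.042     ]]
barends [[ 0.64394229  0.01049302  0.033     ]
 [ 0.63854385 -0.05161599  0.033     ]]
by [[ 0.6948028  -0.20972233  0.075     ]
 [ 0.6998606   0.22398303  0.05      ]
 [ 0.62439824  0.43322188  0.07      ]
 [ 0.34779074  0.19119313  0.009     ]
 [ 0.82596249 -0.04260147  0.009     ]]
```

Sizes and both cameras agree. In world coordinates:
- **Spanner:** origin about (0.4905, 0.320), jaw at 89°.
- **Tray:** about (0.472, −0.299), 76.5°.
- **Cover:** about (0.641, −0.0195), 83.3°.

The first move goes above the handle, between the forks.

drive_tool(motion=[[2.4,-2.1,-0.8,-5.9,1],[2.4,-2.1,-0.8,-5.9,1],[2.4,-2.1,-0.8,-5.9,1],[2.4,-2.1,-0.8,-5.9,1],[2.4,-2.1,-0.8,-5.9,1],[2.4,-2.1,-0.8,-5.9,1],[2.4,-2.1,-0.8,-5.9,1],[2.4,-2.1,-0.8,-5.9,1]], force=40)

```text
time_s: 0.77
tcp_pos: [0.396, 0.3951, 0.1805]
tcp_rot: [-0.0, 0.554, 0.832, -0.0]
ft_force: [-0.3, 1.1, 0.3]
opening: 1.002
```

drive_tool(motion=[[2.4,-2.1,-0.8,-5.9,1],[2.4,-2.1,-0.8,-5.9,1],[2.4,-2.1,-0.8,-5.9,1],[2.4,-2.1,-0.8,-5.9,1],[0,0,0,0,1],[0,0,0,0,1]])

```text
time_s: 1.27
tcp_pos: [0.4917, 0.3108, 0.148]
tcp_rot: [-0.0, 0.712, 0.702, -0.001]
ft_force: [0.1, 0.2, 0.3]
opening: 1.002
```

drive_tool(motion=[[-0.1,0,-3,0,1],[0,0,-3,0,1],[0,0,-3,0,0.6],[0,0,-1.6,0,0.4],[0,0,-1,0,0.4],[0,0,0,0,0.4],[0,0,0,0,0.4]])

```text
time_s: 1.85
tcp_pos: [0.49, 0.3132, 0.0337]
tcp_rot: [-0.0, 0.71, 0.704, -0.0]
ft_force: [-0.0, -0.1, -0.7]
opening: 0.401
```

Run:
```python
from h import *
p=w2px("scene",[[.49,.31,.03]])[0].astype(int); q=w2px("top",[[.49,.31,.03]])[0].astype(int)
print(p,q)
t=lambda n,p:cv2.resize(env.snapshot(n)[p[1]-50:p[1]+50,p[0]-40:p[0]+40,::-1],(400,500),interpolation=cv2.INTER_CUBIC)
cv2.imwrite("pics/g0.png",np.hstack([t("top",q),t("scene",p)]))
```

```text
[322 257] [161 208]
```

View pics/g0.png

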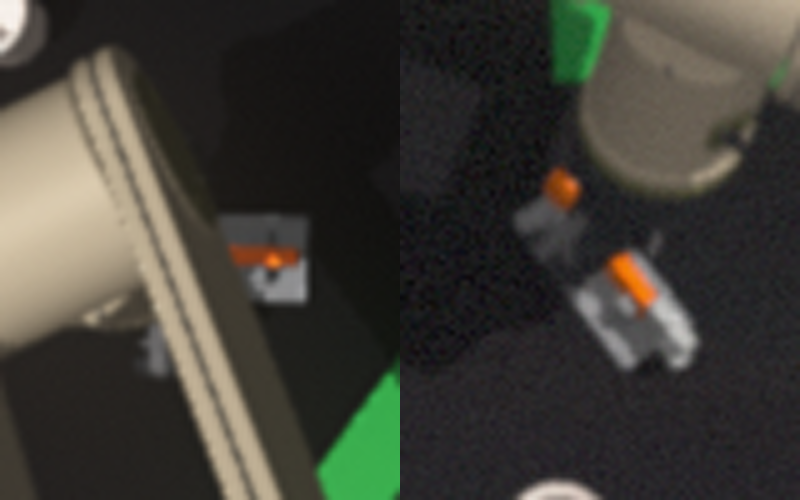

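The fingers straddle the handle, with both forks clear. Lower slightly and close.

drive_tool(motion=[[0,0,-0.1,0,0],[0,0,0,0,0],[0,0,0,0,0],[0,0,0,0,0],[0,0,0,0,0],[0,0,0,0,0]])

```text
time_s: 2.45
tcp_pos: [0.4913, 0.3131, 0.0338]
tcp_rot: [0.0, 0.711, 0.703, 0.001]
ft_force: [-2.1, -0.5, 6.8]
opening: 0.109
```

drive_tool(motion=[[0,0,1,0,0],[0,0,1,0,0],[0,0,1,0,0],[0,0,1,0,0],[0,0,1,0,0],[0,0,1,0,0],[0,0,0,0,0]])

```text
time_s: 3.03
tcp_pos: [0.4918, 0.3133, 0.0955]
tcp_rot: [0.001, 0.711, 0.703, 0.002]
ft_force: [0.8, 0.8, -0.5]
opening: 0.102
```

drive_tool(motion=[[-0.5,-4,0.2,-1.6,0],[-0.5,-4,0.2,-1.6,0],[-0.5,-4,0,-1.6,0],[-0.5,-4,0,-1.6,0],[-0.6,-4,0,-1.5,0],[-0.6,-4,0,-1.5,0],[-0.6,-4,0,-1.5,0],[-0.6,-4,0,-1.5,0]])

```text
time_s: 3.7
tcp_pos: [0.4456, -0.0091, 0.0963]
tcp_rot: [0.0, 0.783, 0.622, 0.0]
ft_force: [1.4, 0.2, -1.9]
opening: 0.109
```

drive_tool(motion=[[0,0,0,0,0],[0,0,-1.5,0,0],[0,0,-1.5,0,0],[0,0,-1.5,0,0],[0,0,-1.5,0,0],[0,0,-0.5,0,0],[0,0,0,0,0],[0,0,0,0,0]])

```text
time_s: 4.37
tcp_pos: [0.4462, -0.0074, 0.0314]
tcp_rot: [-0.0, 0.783, 0.623, -0.0]
ft_force: [0.8, 0.1, -1.7]
opening: 0.104
```

Run:
```python
from h import *
P=[[.45,0,.02]]
p=w2px("scene",P)[0].astype(int); q=w2px("top",P)[0].astype(int); print(p,q,env.get_obs()["tcp_pos"])
t=lambda n,p:cv2.resize(env.snapshot(n)[p[1]-50:p[1]+50,p[0]-40:p[0]+40,::-1],(400,500),interpolation=cv2.INTER_CUBIC)
cv2.imwrite("pics/g1.png",np.hstack([t("top",q),t("scene",p)]))
```

```text
[274 177] [269 224] [ 0.44622763 -0.00739874  0.0314329 ]
```

View pics/g1.png

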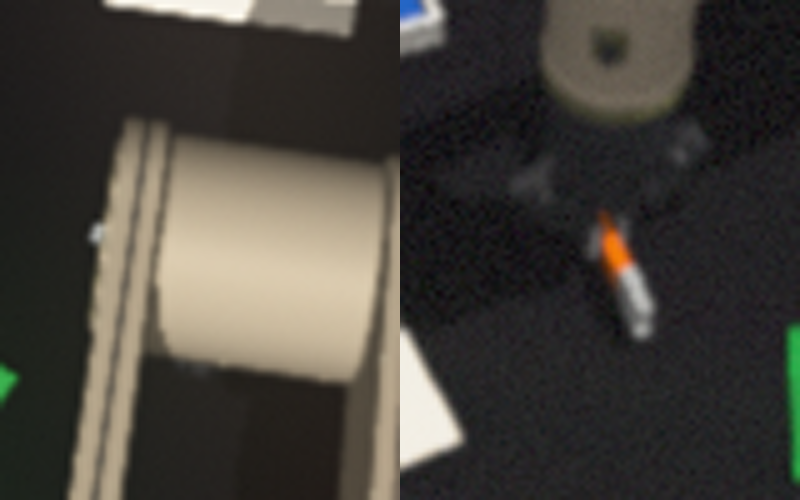

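The spanner is held on edge with its head visible at (635,300) in the scene half. Lower gently until it touches.

drive_tool(motion=[[0,0,-0.3,0,0],[0,0,-0.3,0,0],[0,0,-0.3,0,0],[0,0,-0.1,0,0],[0,0,0,0,0],[0,0,0,0,0]])

```text
time_s: 4.97
tcp_pos: [0.4462, -0.0075, 0.0212]
tcp_rot: [-0.0, 0.783, 0.622, -0.0]
ft_force: [-0.5, -0.6, -1.3]
opening: 0.109
```

drive_tool(motion=[[0,0,-0.1,0,0],[0,0,-0.1,0,0],[0,0,0,0,0],[0,0,0,0,0]], force=20)

```text
time_s: 5.3
tcp_pos: [0.4467, -0.0076, 0.0197]
tcp_rot: [0.0, 0.783, 0.622, 0.0]
ft_force: [-2.4, -1.0, 3.3]
opening: 0.102
```

Contact. Ease down another 2 mm under light grip so the tail settles, then open slowly.

drive_tool(motion=[[0,0,-0.1,0,0],[0,0,-0.1,0,0],[0,0,0,0,0],[0,0,0,0,0]])

```text
time_s: 5.63
tcp_pos: [0.4469, -0.0082, 0.0182]
tcp_rot: [0.001, 0.783, 0.623, -0.0]
ft_force: [-5.4, -4.3, 11.0]
opening: 0.104
```

drive_tool(motion=[[0,0,0,0,0.15],[0,0,0,0,0.25],[0,0,0,0,0.4],[0,0,0,0,0.6],[0,0,0.5,0,0.8],[0,0,0.5,0,0.9],[0,0,0,0,0.9],[0,0,0,0,0.9]])

```text
time_s: 6.3
tcp_pos: [0.447, -0.0076, 0.028]
tcp_rot: [0.001, 0.783, 0.622, 0.0]
ft_force: [-0.9, -0.0, 0.3]
opening: 0.899
```

Run:
```python
from h import *
im=env.snapshot("scene")[:,:,::-1].astype(int)
org=(im[:,:,2]>120)&(im[:,:,0]<90)&(im[:,:,1]<.75*im[:,:,2]); o=org[140:215,240:310]
v,u=np.nonzero(o); print(len(u),u.min()+240,u.max()+240,v.min()+140,v.max()+140)
cv2.imwrite("pics/g2.png",cv2.resize(im[130:220,220:320].astype(np.uint8),None,fx=6,fy=6,interpolation=cv2.INTER_CUBIC))
```

```text
51 271 279 169 182
```

View pics/g2.png

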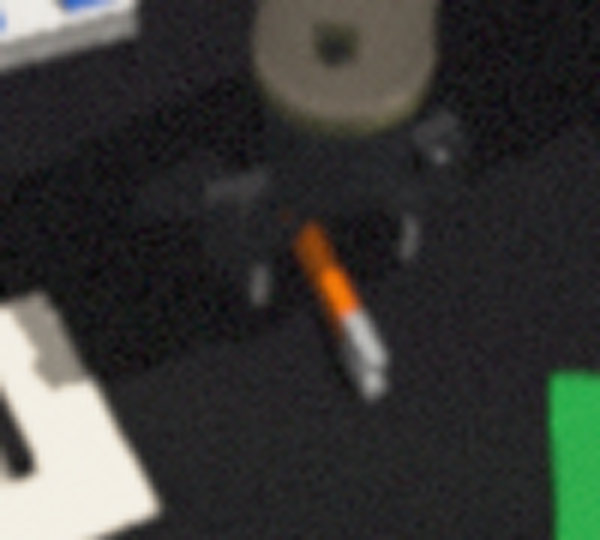

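It stands released, with a finger either side (tips at about (260,300) and (408,255)). I'll work out the real fingertip height before pushing.

Run:
```python
from h import *
for s in(1,-1):
  for g in(.038,.048):
    for z in(.01,.02,.03): print(s,g,z,w2px("scene",[[.447+s*g*.974,-.0076-s*g*.227,z]]).round(1)[0])
# jaw end and handle/head border on top edge
print(px2w("scene",[(282,194.5),(278,182.5)],[.034,.03]))
```

```text
1 0.038 0.01 [262.5 180. ]
1 0.038 0.02 [262.5 178.3]
1 0.038 0.03 [262.6 176.7]
1 0.048 0.01 [259.6 180.8]
1 0.048 0.02 [259.6 179.2]
1 0.048 0.03 [259.7 177.5]
-1 0.038 0.01 [284.1 173.4]
-1 0.038 0.02 [284.3 171.7]
-1 0.038 0.03 [284.5 170. ]
-1 0.048 0.01 [286.9 172.5]
-1 0.048 0.02 [287.2 170.8]
-1 0.048 0.03 [287.4 169.2]
[[0.47115064 0.07402656 0.034     ]
 [0.45496402 0.02887171 0.03      ]]
```

drive_tool(motion=[[1.5,-0.3,0.2,0,0.9],[1.0,-0.2,0.2,0,0.9],[0.3,-0.1,0,0,0.9],[0.3,-0.1,0,0,0.9],[0.3,-0.1,0,0,0.9],[0.3,0,0,0,0.9],[0.3,-0.1,0,0,0.9],[0.3,-0.1,0,0,0.9]])

```text
time_s: 7.02
tcp_pos: [0.4892, -0.0175, 0.0311]
tcp_rot: [-0.0, 0.783, 0.622, -0.0]
ft_force: [0.4, -0.7, 0.8]
opening: 0.9
```

drive_tool(motion=[[0.3,-0.1,0,0,0.9],[0.3,-0.1,0,0,0.9],[0,0,0,0,0.9],[0,0,0,0,0.9],[0,0,0,0,0.9]])

```text
time_s: 7.43
tcp_pos: [0.4952, -0.0195, 0.0312]
tcp_rot: [-0.0, 0.783, 0.622, -0.0]
ft_force: [-0.3, -0.7, -0.5]
opening: 0.899
```

Run:
```python
from h import *
snap("scene","g3.png",(210,120,320,210),6)
```

```text
(no output)
```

View pics/g3.png

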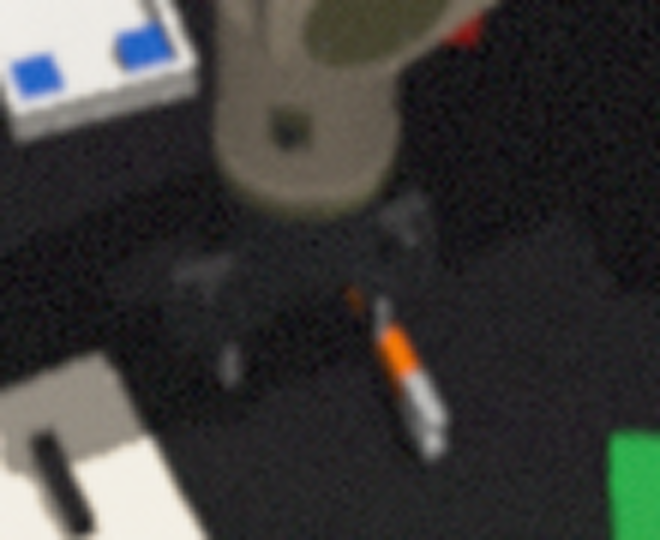

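It is still standing, and the jaw end hasn't moved (282.5,196). The rear finger has only just reached it, so I'll keep pushing.

drive_tool(motion=[[0.3,-0.1,0,0,0.9],[0.3,-0.1,0,0,0.9],[0.3,0,0,0,0.9],[0.3,-0.1,0,0,0.9],[0,0,0,0,0.9],[0,0,0,0,0.9],[0,0,0,0,0.9]])

```text
time_s: 8.07
tcp_pos: [0.5072, -0.0225, 0.0312]
tcp_rot: [-0.0, 0.783, 0.622, -0.0]
ft_force: [-0.3, -0.0, -0.1]
opening: 0.9
```

Run:
```python
from h import *
im=env.snapshot("scene")[:,:,::-1]
cv2.imwrite("pics/g4.png",cv2.resize(im[120:210,210:320],None,fx=6,fy=6,interpolation=cv2.INTER_CUBIC))
i=im.astype(int)
org=(i[:,:,2]>90)&(i[:,:,0]<80)&(i[:,:,1]<.7*i[:,:,2]); o=org[160:215,240:310]
st=(i.min(2)>110)[170:200,268:292]; print(o.sum(),st.sum())
for m,(ox,oy) in((o,(240,160)),(st,(268,170))):
    v,u=np.nonzero(m); print(u.mean()+ox,v.mean()+oy,u.min()+ox,u.max()+ox,v.min()+oy,v.max()+oy)
```

```text
68 47
274.80882352941177 176.14705882352942 271 279 170 184
280.59574468085106 187.80851063829786 278 283 182 194
```

The force stays at zero and the head hasn't moved, so the opened fingertip is riding above the handle and has passed over it. I'll lower on the far side and push back with that finger.

drive_tool(motion=[[0.6,-0.1,0,0,0.9],[0,0,-0.4,0,0.9],[0,0,-0.3,0,0.9],[0,0,0,0,0.9],[-0.3,0.1,0,0,0.9],[-0.3,0.1,0,0,0.9],[-0.3,0,0,0,0.9],[-0.3,0.1,0,0,0.9]])

```text
time_s: 8.78
tcp_pos: [0.5009, -0.0205, 0.0243]
tcp_rot: [0.0, 0.783, 0.622, -0.0]
ft_force: [-1.3, 0.8, -0.4]
opening: 0.902
```

drive_tool(motion=[[-0.3,0.1,0,0,0.9],[-0.3,0.1,0,0,0.9],[-0.3,0.1,0,0,0.9],[-0.3,0,0,0,0.9],[-0.3,0.1,0,0,0.9],[-0.3,0.1,0,0,0.9],[0,0,0,0,0.9],[0,0,0,0,0.9]])

```text
time_s: 9.45
tcp_pos: [0.483, -0.0154, 0.0241]
tcp_rot: [-0.0, 0.783, 0.622, -0.0]
ft_force: [-0.2, 0.9, 0.9]
opening: 0.899
```

Run:
```python
from h import *
snap("scene","g5.png",(210,120,320,210),6)
```

```text
(no output)
```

View pics/g5.png

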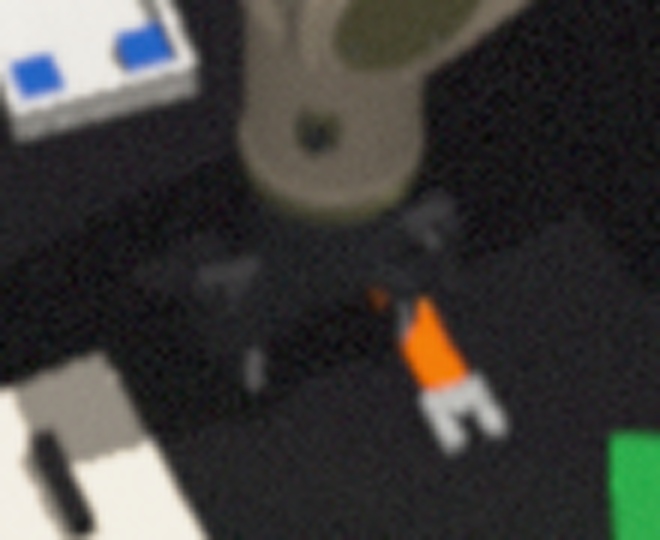

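It lies flat now. Lift clear and move aside to measure it.

drive_tool(motion=[[0,0,2,0,0.9],[0,0,4,0,0.9],[0,0,4,0,0.9],[0,-3,2,0,0.9],[0,-4,0,0,0.9],[0,-4,0,0,0.9],[0,-4,0,0,0.9],[0,-4,0,0,0.9]])

```text
time_s: 10.17
tcp_pos: [0.4833, -0.2074, 0.1447]
tcp_rot: [0.0, 0.783, 0.623, 0.0]
ft_force: [0.8, 1.0, 0.1]
opening: 0.898
```

```bash
cat > m.py <<'E'
from h import *
def spanner(z):
  out=[]
  for n in("top","scene"):
    im=env.snapshot(n)[:,:,::-1].astype(int); cv2.imwrite("pics/l_%s.png"%n,im)
    org=(im[:,:,2]>100)&(im[:,:,0]<.5*im[:,:,2])&(im[:,:,1]>.3*im[:,:,2])&(im[:,:,1]<.75*im[:,:,2])
    m=np.zeros_like(org); r=w2px(n,[[.44,0,.01]])[0].astype(int); s=(slice(r[1]-45,r[1]+45),slice(r[0]-60,r[0]+60)); m[s]=org[s]
    print(n,quadfit(m,n,z),m.sum())
E
python3 - <<'E'
from m import *
spanner(.010)
a,b=cv2.imread("pics/l_top.png"),cv2.imread("pics/l_scene.png")
q=w2px("top",[[.44,0,.01]])[0].astype(int);p=w2px("scene",[[.44,0,.01]])[0].astype(int);print(q,p)
t=lambda im,p:cv2.resize(im[p[1]-40:p[1]+40,p[0]-40:p[0]+40],(400,400),interpolation=cv2.INTER_CUBIC)
cv2.imwrite("pics/g6.png",np.hstack([t(a,q),t(b,p)]))
E
```

```text
top ((424.9300842285156, -14.145145416259766), (96.83512878417969, 26.053346633911133), 80.65611267089844) 300
scene ((424.2420654296875, -15.189224243164062), (99.31050109863281, 29.295223236083984), 80.38034057617188) 225
[269 227] [276 177][ WARN:0@2.494] global loadsave.cpp:1063 imwrite_ Unsupported depth image for selected encoder is fallbacked to CV_8U.
```

View pics/g6.png

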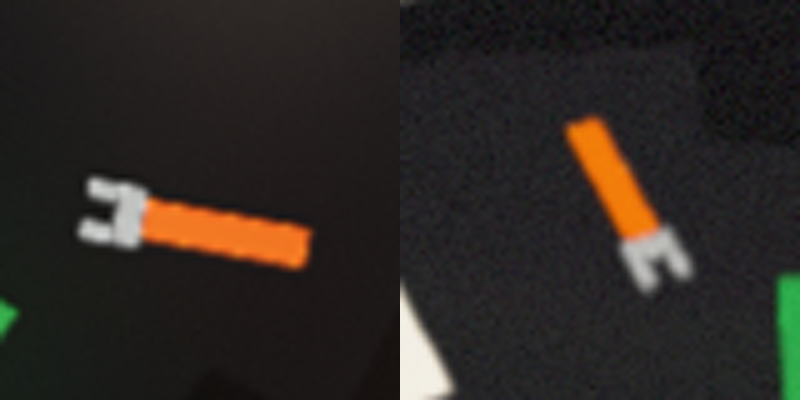

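It lies flat: handle centre (0.4247, −0.0146), axis 80.5°, both cameras within 1 mm, sizes 97×26 against 96×22. I'll refine the tray pose by fitting the pocket blocks in the first pictures, and move above the handle in the meantime.

drive_tool(motion=[[-1.4,4,-0.4,0.9,0.9],[-1.4,4,-0.4,0.9,0.8],[-1.4,4,-0.4,0.9,0.7],[-1.4,4,-0.4,0.9,0.7],[-0.3,4,-0.4,0,0.7],[0,0,0,0,0.7],[0,0,0,0,0.7]])

```text
time_s: 10.85
tcp_pos: [0.4251, -0.0066, 0.1244]
tcp_rot: [-0.0, 0.761, 0.649, -0.0]
ft_force: [-0.1, 0.1, -0.7]
opening: 0.703
```

```bash
cat > tray.py <<'E'
from h import *
from scipy.optimize import minimize
S=8
def box(x0,x1,y0,y1): return np.array([[x0,y0],[x1,y0],[x1,y1],[x0,y1]])/1000
B=[box(-67.5,-37,12.75,48),box(-67.5,-37,-48,-12.75),box(29,67.5,18.75,48),box(29,67.5,-48,-18.75)]
RO,RI=box(-73.5,73.5,-54,54),box(-67.5,67.5,-48,48)
def W(P,z,p):
    c,s=np.cos(p[2]),np.sin(p[2]); return np.c_[P@np.array([[c,s],[-s,c]])+p[:2],np.full(len(P),z)]
def rend(n,p,w):
    x0,y0,x1,y1=w; im=np.zeros(((y1-y0)*S,(x1-x0)*S),np.uint8)
    f=lambda P:np.round(((w2px(n,P)-[x0,y0]+.5)*S-.5)*16).astype(np.int32)
    for b in B:
        h=cv2.convexHull(f(np.r_[W(b,.016,p),W(b,.004,p)])); cv2.fillConvexPoly(im,h,255,shift=4)
    for i in range(4):
        j=(i+1)%4; q=np.array([RO[i],RO[j],RI[j],RI[i]]); cv2.fillConvexPoly(im,f(W(q,.026,p)),0,shift=4)
    return cv2.GaussianBlur(cv2.resize(im,(x1-x0,y1-y0),interpolation=cv2.INTER_AREA).astype(float)/255,(0,0),.5)
if __name__=="__main__":
  for n,fn,w in(("top","t0",(336,185,412,250)),("scene","s0",(192,92,252,148))):
    i=cv2.imread(f"pics/{fn}.png").astype(float)[w[1]:w[3],w[0]:w[2]]
    o=i[:,:,0]-i[:,:,2]; o=np.clip(o/np.percentile(o,98),0,1)
    r=min((minimize(lambda p:((rend(n,[p[0]/1e3,p[1]/1e3,np.radians(p[2])],w)-o)**2).sum(),[472,y,76.5],method="Nelder-Mead",options=dict(initial_simplex=[[472,y,76.5],[475,y,76.5],[472,y+3,76.5],[472,y,78.5]])) for y in(-300,-296)),key=lambda r:r.fun)
    print(n,r.x,r.fun,(o**2).sum())
E
python3 tray.py
```

```text
top [ 472.90320254 -300.92876171   76.07140494] 32.2459048279428 387.82007947286354Traceback (most recent call last):
  File "tray.py", line 21, in <module>
    r=min((minimize(lambda p:((rend(n,[p[0]/1e3,p[1]/1e3,np.radians(p[2])],w)-o)**2).sum(),[472,y,76.5],method="Nelder-Mead",options=dict(initial_simplex=[[472,y,76.5],[475,y,76.5],[472,y+3,76.5],[472,y,78.5]])) for y in(-300,-296)),key=lambda r:r.fun)
  File "tray.py", line 21, in <genexpr>
    r=min((minimize(lambda p:((rend(n,[p[0]/1e3,p[1]/1e3,np.radians(p[2])],w)-o)**2).sum(),[472,y,76.5],method="Nelder-Mead",options=dict(initial_simplex=[[472,y,76.5],[475,y,76.5],[472,y+3,76.5],[472,y,78.5]])) for y in(-300,-296)),key=lambda r:r.fun)
           ~~~~~~~~^^^^^^^^^^^^^^^^^^^^^^^^^^^^^^^^^^^^^^^^^^^^^^^^^^^^^^^^^^^^^^^^^^^^^^^^^^^^^^^^^^^^^^^^^^^^^^^^^^^^^^^^^^^^^^^^^^^^^^^^^^^^^^^^^^^^^^^^^^^^^^^^^^^^^^^^^^^^^^^^^^^^^^^^^^^^^^^^^^^^^^^^^^^^^^^^
    res = _minimize_neldermead(fun, x0, args, callback, bounds=bounds,
                               **options)
    fsim[j] = func(sim[j])
              ~~~~^^^^^^^^
    fx = function(
[... 312 characters left out ...]
lambda r:r.fun)
                               ~~~~^^^^^^^^^^^^^^^^^^^^^^^^^^^^^^^^^^^^^^^^^^
  File "tray.py", line 13, in rend
    h=cv2.convexHull(f(np.r_[W(b,.016,p),W(b,.004,p)])); cv2.fillConvexPoly(im,h,255,shift=4)
                     ~^^^^^^^^^^^^^^^^^^^^^^^^^^^^^^^^
  File "tray.py", line 11, in <lambda>
    f=lambda P:np.round(((w2px(n,P)-[x0,y0]+.5)*S-.5)*16).astype(np.int32)
                          ~~~~^^^^^
  File "h.py", line 14, in w2px
    K,D,e,M=cam(name); q=(np.array(P,float).reshape(-1,3)-e)@M
            ~~~^^^^^^
  File "h.py", line 5, in cam
    c=env.get_calibration(name); f=192/np.tan(np.radians(c["vfov"])/2)
ValueError: time passes only in moves, steps and waits
```

```bash
sed -i 's/^def cam/import functools\n@functools.lru_cache\ndef cam/' h.py; python3 tray.py
```

```text
top [ 472.90320254 -300.92876171   76.07140494] 32.2459048279428 387.82007947286354
scene [ 471.33887465 -301.4331309    76.40140389] 63.40617297361932 159.29785798616967
```

drive_tool(motion=[[0.1,0,-3,0,0.6],[0,0,-3,0,0.5],[0,0,-2.5,0,0.45],[0,0,-1,0,0.45],[0,0,-0.5,0,0.45],[0,0,-0.4,0,0.45],[0,0,-0.3,0,0.45],[0,0,0,0,0.45]])

```text
time_s: 11.52
tcp_pos: [0.4274, -0.0093, 0.0184]
tcp_rot: [0.001, 0.763, 0.647, 0.0]
ft_force: [-0.2, 0.1, 0.6]
opening: 0.453
```

drive_tool(motion=[[0,0,-0.1,0,0.35],[0,0,0,0,0.2],[0,0,0,0,0.1],[0,0,0,0,0.1],[0,0,0,0,0.1],[0,0,0,0,0.1]], force=40)

```text
time_s: 12.02
tcp_pos: [0.4276, -0.0091, 0.0177]
tcp_rot: [0.001, 0.763, 0.647, 0.001]
ft_force: [-0.8, -0.7, 6.5]
opening: 0.241
```

Gripped (20.5 mm opening for a 22 mm handle). Both tray fits agree: (0.4722, −0.301), 76.2°. Lift, carry and hover over the tray.

drive_tool(motion=[[0,0,1,0,0.1],[0,0,2,0,0.1],[0,0,2.5,0,0.1],[0.5,-4,1,-0.6,0.1],[0.5,-4,0,-0.6,0.1],[0.5,-4,0,-0.6,0.1],[0.6,-4,0,-0.6,0.1],[0.6,-4,0,-0.6,0.1]])

```text
time_s: 12.68
tcp_pos: [0.4534, -0.2107, 0.0824]
tcp_rot: [0.0, 0.779, 0.626, 0.0]
ft_force: [0.3, -0.1, -1.4]
opening: 0.24
```

drive_tool(motion=[[0.5,-4,0,-0.6,0.1],[0.5,-4,0,-0.6,0.1],[0.5,-2,-0.5,-0.1,0.1],[0,0,-1,0,0.1],[0,0,-0.5,0,0.1],[0,0,0,0,0.1],[0,0,0,0,0.1],[0,0,0,0,0.1]])

```text
time_s: 13.35
tcp_pos: [0.4685, -0.3077, 0.0618]
tcp_rot: [-0.0, 0.786, 0.618, 0.0]
ft_force: [0.5, 0.5, -1.7]
opening: 0.237
```

Run:
```python
from h import *
P=[[.47,-.3,.03]]
p=w2px("scene",P)[0].astype(int); q=w2px("top",P)[0].astype(int); print(p,q,env.get_obs()["tcp_pos"],env.get_obs()["tcp_rot"])
A,Bm=env.snapshot("top")[:,:,::-1],env.snapshot("scene")[:,:,::-1]
cv2.imwrite("pics/h_t.png",A);cv2.imwrite("pics/h_s.png",Bm)
t=lambda im,p:cv2.resize(im[p[1]-35:p[1]+35,p[0]-40:p[0]+40],(400,350),interpolation=cv2.INTER_CUBIC)
cv2.imwrite("pics/g7.png",np.hstack([t(A,q),t(Bm,p)]))
```

```text
[221 117] [374 219] [ 0.46853968 -0.30770899  0.06183208] [-2.56058822e-04  7.86043419e-01  6.18171237e-01  1.17542137e-05]
```

View pics/g7.png

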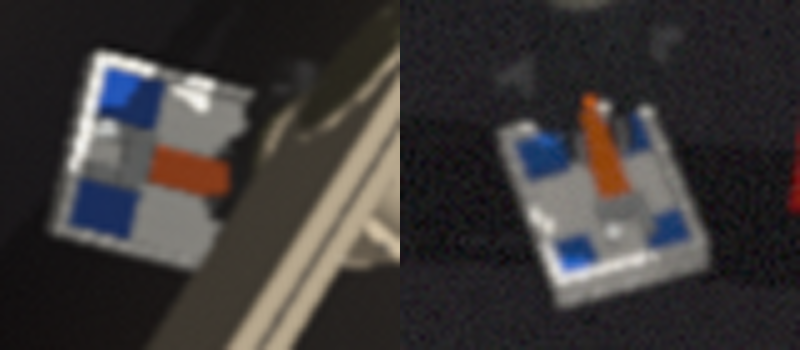

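Run:
```python
from h import *
a=np.radians(76.36); ax=np.array([np.cos(a),np.sin(a)]); la=np.array([-ax[1],ax[0]])
tcp=np.array([.46854,-.30771])
for n,pts,lab in(("top",[(363.6,216.2),(334+228.5/5-.5,184+178.5/5-.5)],"border, mid@"),("scene",[(181+212.5/5-.5,82+195.5/5-.5),(181+189.5/5-.5,82+95/5-.5)],"border, tail")):
    W=px2w(n,pts,.054)[:,:2]; d=(W-tcp)*1e3
    print(n,lab,"axial from tcp",d@ax,"lateral",d@la,"tray-frame:",((W-[.4722,-.301])*1e3)@ax,((W-[.4722,-.301])*1e3)@la)
# expected pixels for border edges
for off in(-11,-9,-13):
    o=tcp-off/1e3*ax
    for n in("top","scene"):
        P=[[*(o+.031*ax+s*.011*la),.054] for s in(1,-1)]+[[*(o+.065*ax+s*.017*la),.054] for s in(1,-1)]+[[*(o-.065*ax),.054]]
        org=(334,184) if n=="top" else (181-80,82); print(off,n,((w2px(n,P)-org+.5)*5-.5).round().tolist())
```

```text
top border, mid@ axial from tcp [44.80155742  0.54863261] lateral [ 1.96356385 -0.8831129 ] tray-frame: [37.41769877 -6.83522604] [3.93798311 1.09130636]
scene border, tail axial from tcp [ 42.31691695 -51.08786693] lateral [-2.27196031  9.55677694] tray-frame: [ 34.9330583  -58.47172558] [-0.29754105 11.5311962 ]
-11 top [[151.0, 180.0], [160.0, 142.0], [90.0, 175.0], [104.0, 116.0], [323.0, 204.0]]
-11 scene [[630.0, 190.0], [600.0, 198.0], [654.0, 224.0], [606.0, 237.0], [575.0, 95.0]]
-9 top [[155.0, 181.0], [164.0, 143.0], [93.0, 176.0], [107.0, 117.0], [326.0, 205.0]]
-9 scene [[629.0, 188.0], [599.0, 196.0], [653.0, 222.0], [605.0, 235.0], [574.0, 93.0]]
-13 top [[148.0, 179.0], [157.0, 141.0], [86.0, 174.0], [100.0, 116.0], [319.0, 203.0]]
-13 scene [[631.0, 192.0], [601.0, 200.0], [655.0, 226.0], [607.0, 239.0], [576.0, 97.0]]
```

The visible edges don't quite agree on the spanner's yaw in the grip, so I'll print the orange/steel mask as text instead of using another view.

Run:
```python
from h import *
for fn,(x0,y0,x1,y1) in(("h_s",(210,95,236,132)),("h_t",(346,198,384,232))):
    i=cv2.imread(f"pics/{fn}.png").astype(int); print(fn,x0,y0)
    for v in range(y0,y1):
        s=""
        for u in range(x0,x1):
            b,g,r=i[v,u]; s+="O" if r>90 and b<.45*r else "B" if b>1.4*r and b>60 else "W" if min(b,g,r)>150 else "g" if min(b,g,r)>115 else "d" if min(b,g,r)>70 else "."
        print(v,s)
```

```text
h_s 210 95
95 ..........................
96 ..........................
97 ..........................
98 ..........................
99 ..........................
100 ..........................
101 ........OOO...............
102 .......OOOddd.............
103 ........OOdggd.....ddd....
104 .......OOOdgd....Bdggd....
105 .......OOOOdd....BBdgd....
106 .......OOOO......BBBddd...
107 ........OOOOO....BBBddd...
108 BBB.....OOOOO....BBBdddd..
109 BBBB....OOOOO..d.BBBBdgd..
110 BBBB..ddOOOOOO.d.BBBBdgdd.
111 BBBBB.dd.OOOOO.d.BBBBdggd.
112 BBBBB..d.OOOOO.ddddddddgd.
113 BBBBB..d.OOOOOOdddggggdddd
114 BBBBBddd.OOOOOOdggggggdddd
115 BBBBBdgddOOOOOOddggggggddd
116 BBBddgggd.OOOOO.dggggggdgg
117 dddggggggdOOOOOOdgggggggdd
118 gggggggggdOOOOOOddggggggdg
119 gggggggggddOOOOOOdggggggdd
120 ggggggggggdOOOO.ddddgggggd
121 ggggggggggddddddddddgggggd
122 ggggggggggdddddddddddggggg
123 ggggggggggdddddddddddgggdd
124 ggggggggggddddddddddddddBB
125 WWggggggggddddddddddddBBBB
126 WWgggggggggdggggddddddBBBB
127 WWgggggggggggWWggggdddBBBB
128 WWggggdddgggWWWggggdddBBBB
129 gggddBBBddgggWgggggddBBBBB
130 WgdBB
[... 826 characters left out ...]
OO.d........
216 .gWWgdddddgddddddd.OOOOOOOOOOOOOO.....
217 .gWWgddddddddddddd.OOOOOOOOOOOOOO.....
218 .dggddddddddddddddOOOOOOOOOOOOOOOO....
219 .dgdd.ddddddddddd.OOOOOOOOOOOOOOOO....
220 .dddBBBB..dddddddd.OOOOOOOOOOOOOOO....
221 ddgdBBBBBBBB..dddddddd.OOOOOOOOOOO....
222 dddBBBBBBBBBBBB.dggggddddd.OOOOOO.....
223 dddBBBBBBBBBBBBBdggggggggdddd.........
224 dddBBBBBBBBBBBBddgggggggggggd.........
225 dgdBBBBBBBBBBBBdggggggggggggdd........
226 ddBBBBBBBBBBBBBdgggggggggggggd........
227 ddBBBBBBBBBBBBBdgggggggggggggd........
228 ddBBBBBBBBBBBBBdggggggggggggggdd......
229 gdddBBBBBBBBBBdgggggggggggggggdd......
230 ddddggddBBBBBBdgggggggggggggggdd......
231 ..ddgggdggddB.dgggggggggggggggd.......
```

The masks settle it: the handle edges have the 14° slope expected, and the border corners at (365.5,213) and (364,220.5) match within about 0.5 px. The spanner is true in the grip, 11 mm ahead of the TCP. Shift to line up, then descend to just above the blocks.

drive_tool(motion=[[0.1,-0.3,0,0,0.1],[0,0,-1,0,0.1],[0,0,-1,0,0.1],[0,0,-0.5,0,0.1],[0,0,0,0,0.1],[0,0,0,0,0.1],[0,0,0,0,0.1]])

```text
time_s: 14.03
tcp_pos: [0.4694, -0.3118, 0.0364]
tcp_rot: [-0.0, 0.786, 0.618, -0.0]
ft_force: [-1.3, -0.3, -1.7]
opening: 0.24
```

drive_tool(motion=[[0,0,-0.2,0,0.1],[0,0,-0.2,0,0.1],[0,0,-0.2,0,0.1],[0,0,0,0,0.1],[0,0,0,0,0.1]])

```text
time_s: 14.45
tcp_pos: [0.4694, -0.3118, 0.0305]
tcp_rot: [-0.0, 0.786, 0.618, -0.0]
ft_force: [-0.8, -0.3, -1.9]
opening: 0.241
```

No contact 3 mm below the block tops, so it is entering the pocket.

drive_tool(motion=[[0,0,-0.2,0,0.1],[0,0,-0.2,0,0.1],[0,0,-0.2,0,0.1],[0,0,-0.1,0,0.1],[0,0,0,0,0.1],[0,0,0,0,0.1]])

```text
time_s: 14.95
tcp_pos: [0.4694, -0.3118, 0.0235]
tcp_rot: [-0.0, 0.786, 0.618, -0.0]
ft_force: [0.1, -0.4, -1.4]
opening: 0.239
```

drive_tool(motion=[[0,0,-0.1,0,0.1],[0,0,-0.1,0,0.1],[0,0,0,0,0.1],[0,0,0,0,0.1]])

```text
time_s: 15.28
tcp_pos: [0.4697, -0.312, 0.0218]
tcp_rot: [0.0, 0.786, 0.618, 0.0]
ft_force: [-0.2, -0.7, 1.2]
opening: 0.239
```

It touched down at the expected height (0.0218). Release and rise.

drive_tool(motion=[[0,0,0,0,0.28],[0,0,0,0,0.35],[0,0,0,0,0.45],[0,0,0,0,0.5],[0,0,1,0,0.5],[0,0,2,0,0.5],[0,0,3,0,0.5],[0,0,4,0,0.6]])

```text
time_s: 15.95
tcp_pos: [0.4677, -0.3104, 0.1203]
tcp_rot: [-0.003, 0.786, 0.618, -0.001]
ft_force: [0.9, -0.1, 0.0]
opening: 0.599
```

drive_tool(motion=[[2.5,3.3,2,0.8,0.6],[2.5,3.3,0,0.8,0.6],[2.5,3.3,0,0.8,0.6],[2.5,3.3,0,0.8,0.6],[2.5,3.3,0,0.8,0.6],[2,4,0,0.8,0.6],[2,4,0,0.8,0.6],[0.5,4,0,0.8,0.6]])

```text
time_s: 16.62
tcp_pos: [0.6365, -0.0338, 0.1409]
tcp_rot: [0.001, 0.751, 0.661, 0.001]
ft_force: [1.9, -0.3, 0.4]
opening: 0.599
```

Run:
```python
from h import *
A,Bm=env.snapshot("top")[:,:,::-1],env.snapshot("scene")[:,:,::-1]
cv2.imwrite("pics/p_t.png",A);cv2.imwrite("pics/p_s.png",Bm)
P=[[.472,-.301,.02]];p=w2px("scene",P)[0].astype(int); q=w2px("top",P)[0].astype(int)
t=lambda im,p:cv2.resize(im[p[1]-35:p[1]+35,p[0]-40:p[0]+40],(400,350),interpolation=cv2.INTER_CUBIC)
cv2.imwrite("pics/g8.png",np.hstack([t(A,q),t(Bm,p)]))
i=A.astype(int); o=(i[:,:,2]>110)&(i[:,:,0]<.45*i[:,:,2])&(i[:,:,1]>.3*i[:,:,2]); m=np.zeros_like(o); m[190:250,340:410]=o[190:250,340:410]
print(quadfit(m,"top",.014),env.get_obs()["tcp_pos"])
```

```text
((467.5445861816406, -316.75555419921875), (95.05219268798828, 20.4522705078125), 76.87493896484375) [ 0.63536427 -0.02917442  0.14054454]
```

View pics/g8.png

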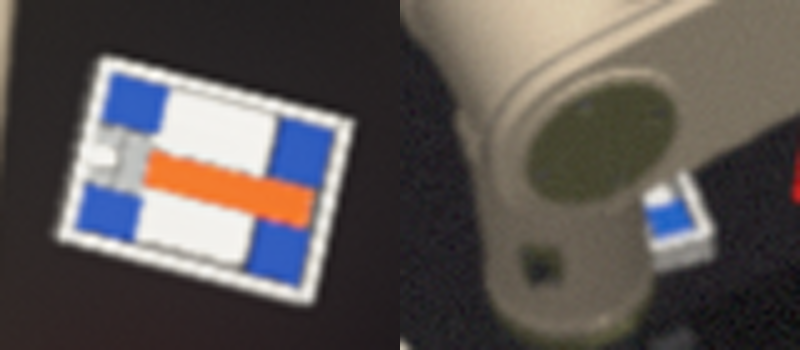

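The spanner is home: handle centred between the blocks, jaw in the wide end at (120,155), and the measured handle centre is within 1 mm of expected. Now the cover.

drive_tool(motion=[[0.6,1,-2,0.6,0.5],[0,0,-3,0,0.5],[0,0,-3,0,0.5],[0,0,-2,0,0.5],[0,0,-0.7,0,0.5],[0,0,-0.4,0,0.5],[0,0,0,0,0.5],[0,0,0,0,0.5]])

```text
time_s: 17.38
tcp_pos: [0.6417, -0.0259, 0.0307]
tcp_rot: [0.001, 0.747, 0.664, 0.001]
ft_force: [0.6, 0.4, 0.5]
opening: 0.5
```

drive_tool(motion=[[0,0.6,-0.2,0,0.4],[0,0,-0.2,0,0.3],[0,0,0,0,0.3],[0,0,0,0,0],[0,0,0,0,0],[0,0,0,0,0],[0,0,0,0,0]])

```text
time_s: 17.97
tcp_pos: [0.641, -0.0194, 0.0255]
tcp_rot: [0.0, 0.747, 0.664, 0.0]
ft_force: [0.2, 0.4, 4.7]
opening: 0.154
```

drive_tool(motion=[[0,0,0.5,0,0],[0,0,1,0,0],[0,0,2,0,0],[0,0,2,0,0],[0,0,2,0,0],[0,0,0,0,0],[0,0,0,0,0]], force=60)

```text
time_s: 18.55
tcp_pos: [0.6415, -0.0197, 0.1013]
tcp_rot: [0.001, 0.747, 0.664, 0.001]
ft_force: [0.0, 1.0, -3.2]
opening: 0.15
```

drive_tool(motion=[[-1.7,-2.8,1,-0.7,0],[-1.7,-2.8,0,-0.7,0],[-1.7,-2.8,0,-0.7,0],[-1.7,-2.8,0,-0.7,0],[-1.7,-2.8,0,-0.7,0],[-1.7,-2.8,0,-0.7,0],[-1.7,-2.8,0,-0.7,0],[-1.7,-2.8,0,-0.7,0]])

```text
time_s: 19.22
tcp_pos: [0.5021, -0.2439, 0.1075]
tcp_rot: [-0.002, 0.779, 0.627, -0.001]
ft_force: [0.1, -0.5, -1.8]
opening: 0.149
```

drive_tool(motion=[[-1.7,-2.8,0,-0.7,0],[-1.6,-2.8,0,-0.7,0],[0,0,-1.5,0,0],[0,0,-1.5,0,0],[0,0,-0.5,0,0],[0,0,0,0,0],[0,0,0,0,0],[0,0,0,0,0]])

```text
time_s: 19.88
tcp_pos: [0.4718, -0.2992, 0.075]
tcp_rot: [0.0, 0.786, 0.618, 0.0]
ft_force: [-0.7, -0.1, -3.8]
opening: 0.154
```

drive_tool(motion=[[0.1,-0.2,-0.5,0,0],[0,0,-0.8,0,0],[0,0,-0.7,0,0],[0,0,0,0,0],[0,0,0,0,0],[0,0,0,0,0]])

```text
time_s: 20.38
tcp_pos: [0.4724, -0.3013, 0.0546]
tcp_rot: [-0.0, 0.786, 0.618, -0.0]
ft_force: [0.0, 0.4, -2.9]
opening: 0.15
```

Run:
```python
from h import *
s=env.get_obs(); print(s["tcp_pos"],s["tcp_rot"])
T=s["tcp_pos"]
for n in("top","scene"):
    i=env.snapshot(n)[:,:,::-1]; cv2.imwrite(f"pics/c_{n}.png",i)
a=np.radians(76.36); ax=np.array([np.cos(a),np.sin(a)]); la=np.array([-ax[1],ax[0]])
w=(202,92,242,140); i=cv2.imread("pics/c_scene.png").min(2)
C=np.array([[*(T[:2]+sx*.0735*ax+sy*.054*la),T[2]-.0255+.009] for sx,sy in((1,1),(1,-1),(-1,-1),(-1,1))])
R0=np.array([[*(np.array([.4724,-.301])+sx*.0735*ax+sy*.054*la),.026] for sx,sy in((1,1),(1,-1),(-1,-1),(-1,1))])
print(w2px("scene",C).round(1).tolist(),w2px("scene",R0).round(1).tolist(),w2px("top",C).round(1).tolist())
for v in range(95,150): print(v,"".join(" .:-=+*#%@"[min(9,x//26)] for x in i[v,190:255]))
```

```text
[ 0.47235806 -0.30133118  0.05458401] [-2.13841209e-04  7.86447866e-01  6.17656623e-01 -5.92859667e-05]
[[241.6, 127.7], [211.4, 136.0], [199.8, 105.1], [228.7, 97.6]] [[241.7, 130.0], [211.7, 138.2], [200.1, 107.5], [228.9, 100.0]] [[345.9, 230.2], [354.6, 193.5], [404.8, 206.4], [396.6, 243.4]]
95  . ................. .....................::.....................
96  .........................................::.....................
97 .................................................................
98 .......... ....::.............................. .................
99 ........ .....:::............... ...................... .........
100 ............:::::.............. ..........................  .. ..
101 ...........::::::................. .................... .........
102 ................:..::::........... ............ ............. .. 
103 ..... .. .........::-=-:....::-:.................................
104 ..........:::......:--=-:...:-=-:............. ..................
105 .........:---:......::-:....:-=-:........:-:.....................
106 ...... ...:==-:.......:......:--:
[... 2342 characters left out ...]

140 .............. ... ..:-=+++===+==--:::...........................
141 ...................  :-=====----::............... ...... ........
142 . .................. .-===--:::........................... ......
143 ...... ...............:::::......................... . ..........
144 .................................................................
145 .......................... .... .................................
146 ...... ............... .......... .... .............. ...........
147 ............ ............... ................... ................
148 .................................................................
149 ................................. ......................... .....
```

The cover's corners appear where predicted: (200,105) and (241,128). Lower gently, watching force around rim height.

drive_tool(motion=[[0,0,-0.2,0,0],[0,0,-0.2,0,0],[0,0,-0.1,0,0],[0,0,0,0,0],[0,0,0,0,0]])

```text
time_s: 20.9
tcp_pos: [0.4724, -0.3014, 0.0496]
tcp_rot: [-0.0, 0.786, 0.618, -0.0]
ft_force: [0.0, -0.8, -2.7]
opening: 0.148
```

The plug is 2 mm inside the rim with no contact. Carry on to the seat at about 0.0465.

drive_tool(motion=[[0,0,-0.1,0,0],[0,0,-0.1,0,0],[0,0,-0.1,0,0],[0,0,0,0,0],[0,0,0,0,0]])

```text
time_s: 21.32
tcp_pos: [0.4724, -0.3014, 0.0467]
tcp_rot: [-0.0, 0.786, 0.618, -0.0]
ft_force: [0.2, 0.6, -1.8]
opening: 0.148
```

drive_tool(motion=[[0,0,-0.1,0,0],[0,0,0,0,0],[0,0,0,0,0],[0,0,0,0,0]])

```text
time_s: 21.65
tcp_pos: [0.4725, -0.3015, 0.0465]
tcp_rot: [0.0, 0.786, 0.618, -0.0]
ft_force: [-4.0, 2.2, 5.0]
opening: 0.15
```

It is seated, with contact at 0.0465 as expected. Release, rise, and move clear of the camera's view.

drive_tool(motion=[[0,0,0,0,0.2],[0,0,0,0,0.3],[0,0,0,0,0.4],[0,0,0,0,0.5],[0,0,1,0,0.5],[0,0,3,0,0.5],[0,0,4,0,0.5],[0,0,4,0,0.5]])

```text
time_s: 22.32
tcp_pos: [0.4715, -0.3007, 0.1666]
tcp_rot: [-0.001, 0.786, 0.618, -0.0]
ft_force: [0.5, -0.6, 0.5]
opening: 0.497
```

drive_tool(motion=[[-1,4,1,0,0.5],[-1,4,1,0,0.5],[-1,4,1,0,0.5],[-1,4,1,0,0.5],[-1,4,0,0,0.5],[0,4,0,0,0.5],[0,4,0,0,0.5],[0,4,0,0,0.5]])

```text
time_s: 22.98
tcp_pos: [0.4228, 0.0174, 0.2063]
tcp_rot: [0.001, 0.787, 0.617, 0.001]
ft_force: [0.4, -0.1, -0.0]
opening: 0.495
```

drive_tool(motion=[[0,4,0,0,0.5],[0,4,0,0,0.5],[0,4,0,0,0.5],[0,4,0,0,0.5],[0,4,0,0,0.5],[0,4,0,0,0.5],[0,0,0,0,0.5],[0,0,0,0,0.5]])

```text
time_s: 23.65
tcp_pos: [0.4226, 0.2576, 0.2055]
tcp_rot: [-0.0, 0.785, 0.619, 0.0]
ft_force: [0.4, 0.0, -0.4]
opening: 0.501
```

Run:
```python
from h import *
A,Bm=env.snapshot("top")[:,:,::-1],env.snapshot("scene")[:,:,::-1]
P=[[.472,-.301,.03]];p=w2px("scene",P)[0].astype(int); q=w2px("top",P)[0].astype(int)
t=lambda im,p:cv2.resize(im[p[1]-40:p[1]+40,p[0]-40:p[0]+40],(400,400),interpolation=cv2.INTER_CUBIC)
f=lambda im:cv2.resize(im,(266,200))
cv2.imwrite("pics/g9.png",np.vstack([np.hstack([t(A,q),t(Bm,p)]),np.hstack([f(A),f(Bm),np.zeros((200,268,3),np.uint8)])]))
wh=A.min(2)>120; m=np.zeros_like(wh); m[180:255,330:415]=wh[180:255,330:415]; print(quadfit(m,"top",.03),env.get_obs()["tcp_pos"])
wh=Bm.min(2)>150; m=np.zeros_like(wh); m[85:150,190:255]=wh[85:150,190:255]; print(quadfit(m,"scene",.03))
```

```text
((471.21002197265625, -299.911376953125), (151.31015014648438, 110.46697235107422), 76.4375228881836) [0.42310223 0.25527824 0.20534838]
((472.012939453125, -298.66064453125), (153.7728729248047, 110.8759994506836), 76.29961395263672)
```

View pics/g9.png

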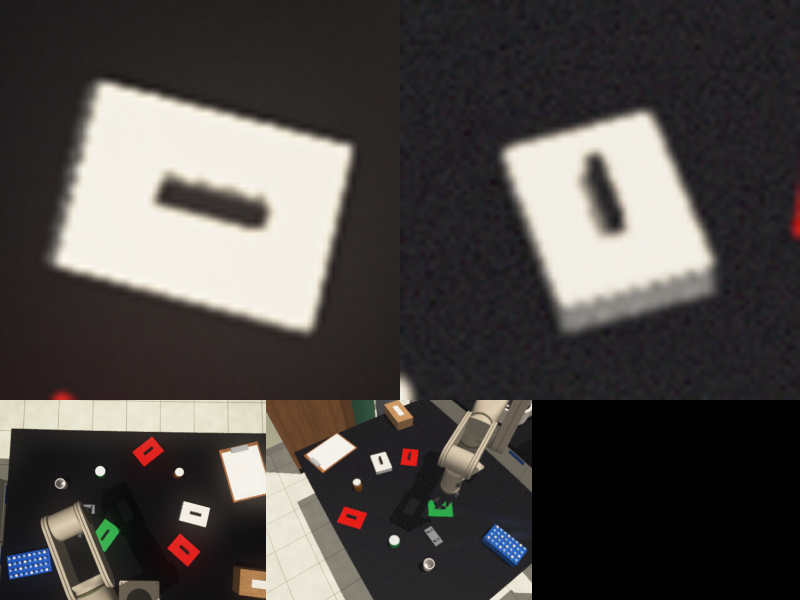

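The cover lies on the tray with no gap showing, bar centred at (213,202) in the top crop. The fitted angle (76.4°) and centre match the tray in both cameras, and the jar, tin and beaker are where they were. Handing in.

```bash
python3 -c "
from plant import env
print(env.close_job())"
```

```text
the job is handed in; nothing more can be done
None
```

The spanner is home in the tray pocket with its jaw at the wide end, and the white cover is seated on the tray. I handed the job in at about 24 s.

**What I did:** I took the spanner from the rack, stood it on edge on the open bench and let go. I then tipped it flat with a finger, regripped it across the handle and laid it in the pocket. Last, I set the white cover on the tray.

**Last checks:**
- **Spanner:** it touched the pocket floor at the expected height (tool point 21.8 mm). Seen from above before covering, its handle centre was within about 1 mm of expected.
- **Cover:** it touched down exactly at the seated height (tool point 46.5 mm). Both cameras then gave about 76.4° and a centre within 1–3 mm of the tray, with no gap or tilt visible.
- **Jar, beaker and tin:** they look unmoved in the last picture; I did not re-measure them.

**Not as planned:**
- The first push passed over the standing spanner without touching it, because the open fingertips sit higher than I assumed. Pushing back from the other side, lower, tipped it over, so its last fall onto the bench (under 2 cm) was free.
- My first tray estimate differed from the refined fit by 1–2 mm. I used the refined one.

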